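# Snap the controller board onto its locking supports

## Task

The green controller board on the wooden panel is only resting on the points of its four white nylon supports. Press it down by its bare corners, beside the posts and not on the soldered components, until all four posts have clicked through and the board sits fully home on its seats, then let go. Leave the other things on the desk where they are.

Things in the scene. Friction and masses are not known exactly. Their poses are not given: they have to be found in the camera images.
- panel: Plywood mounting panel, 12 mm thick, screwed flat to the desk (it cannot move), with four white nylon locking supports and, at its +x end, a grey terminal strip (96 mm long, top 36 mm above the desk). Origin: on the desk, midway between the supports; z up, x along its long side. It reaches from x = -95 to +120 mm, y = -65 to +65 mm.
- board: Green circuit board, 160 (x) x 100 (y) x 2 mm, loose, 0.2 to 0.4 kg in all. Origin: centre of its underside; z up. It starts level on the points of the supports, axes parallel to the panel's. 8 mm holes at x = +-70, y = +-40 mm. The corners, |x| > 34 and |y| > 26 mm, are bare board (46 x 24 mm each, hole 10 mm from both edges). Board top 35 mm above the desk at the start, 26 mm when home.
- components: Parts soldered to the board (heat sink, capacitors, relays, chips, connectors), moving with it as one: up to 22 mm above the board's top, all within |x| < 34 or |y| < 25 mm of the board's axes (connectors at the middle of both short edges). Origin: centre of the board's top face. Not to be pressed on.
- post_a (a point): Support at the panel's (+x, +y) corner: point on its axis at the seat, the flat 13 mm shoulder 24 mm above the desk on which the board's underside must rest. z up. Above the seat: a 6 mm neck, then a split arrowhead of two sprung halves, 10.6 mm wide (along y), 4.4 mm thick (along x), barbs 2.8 mm and point 12.8 mm above the seat.
- post_b (a point): Support at the panel's (-x, +y) corner: point on its axis at the seat, the flat 13 mm shoulder 24 mm above the desk on which the board's underside must rest. z up. Shaped as post_a. Pressing drives the halves together until they snap out over the board, 8 to 9 mm below its starting height; released earlier, it springs back up. One post takes 5 to 12 N.
- post_c (a point): Support at the panel's (-x, -y) corner: point on its axis at the seat, the flat 13 mm shoulder 24 mm above the desk on which the board's underside must rest. z up. Shaped as post_a. The board is rigid: pressing one corner home tips it about the neighbouring posts and lifts the opposite corner; the last two posts go in nearly together and take 10 to 20 N.
- post_d (a point): Support at the panel's (+x, -y) corner: point on its axis at the seat, the flat 13 mm shoulder 24 mm above the desk on which the board's underside must rest. z up. Shaped as post_a.
- hole_a (a point): Centre of the board's (+x, +y) hole, at its underside; it starts on post_a, about 9 mm above that seat, and lies 0 to 1 mm above it once clicked home.
- hole_b (a point): Centre of the board's (-x, +y) hole, at its underside; it starts on post_b, about 9 mm above that seat, and lies 0 to 1 mm above it once clicked home.
- hole_c (a point): Centre of the board's (-x, -y) hole, at its underside; it starts on post_c, about 9 mm above that seat, and lies 0 to 1 mm above it once clicked home.
- hole_d (a point): Centre of the board's (+x, -y) hole, at its underside; it starts on post_d, about 9 mm above that seat, and lies 0 to 1 mm above it once clicked home.
- power_brick: Bystander: black power brick, 150 x 60 x 34 mm, loose; origin at the centre of its underside.
- spares_tray: Bystander: grey open tray of spare supports, 120 x 80 x 28 mm, loose; origin at the centre of its underside.
- mouse: Bystander: black computer mouse, 104 x 60 x 32 mm, loose; origin at the centre of its underside.
Mind the look-alikes: they are no part of the job. What is shaped like the board but blue or orange is not meant.

How it is judged (in metres and radians):
At the end, for the whole second after the job is handed in: All four holes of the board lie within 1.6 mm of height above their supports' seats (below the barbs) and within 3 mm sideways of the posts; the board is at rest and the robot has let go (z of hole_a in the frame of post_a below 0.0016 m and z of hole_b in the frame of post_b below 0.0016 m and z of hole_c in the frame of post_c below 0.0016 m and z of hole_d in the frame of post_d below 0.0016 m and horizontal distance between hole_a and post_a below 0.003 m and horizontal distance between hole_b and post_b below 0.003 m and horizontal distance between hole_c and post_c below 0.003 m and horizontal distance between hole_d and post_d below 0.003 m and linear speed of board below 0.01 m/s); the robot touches nothing.
It fails at once if the robot leans on the soldered components (more than 4 N) (contact force between any of the fingers, the arm and components above 4 N).
It fails at once if a bystander (power brick, tray of spares, mouse) is moved by more than 20 mm (distance of any of power_brick, spares_tray, mouse from where it was at the start of the episode above 0.02 m).
It also fails if it takes over 48 s, if anything falls off the work surface, if the arm or the gripper's body presses on something with over 40 N, if the wrist force passes 120 N, or if a joint passes its speed limit or range.

## Robot

A 7-joint arm with a two-finger parallel gripper is mounted at the origin on the work surface. World frame = base frame: x ahead of the robot, y to its left, z up, the work surface at z = 0. Lengths are in m, angles in degrees, forces in N, time in s.
With the tool pointing down it reaches from about 0.425 to 0.875 m from the base axis. Payload 4.7 kg.
Tool frame: the origin (TCP) lies between the finger pads; the fingertips stand 19 mm ahead of it and the grasp point (between the pads) is the TCP; x points along the fingers, z is the direction in which the jaws open and shut, and the axes are right-handed (so a half turn about x gives the same grasp; the last joint's range is limited). The gripper opens to 87 mm and grips with 3 to 60 N. Pads are 19 mm wide; open, the fingers measure 117 mm over their backs; the gripper's body (75 mm by 190 mm) begins 51 mm behind the grasp point.
Start: joints at [66.354, 18.392, -4.016, 83.108, 1.295, 78.541, -3.26], TCP at [0.269, -0.592, 0.218] pointing down, gripper open.
Joint ranges: [-163.93, 163.93], [-17.29, 119.83], [-79.2, 71.16], [3.27, 140.29], [-89.18, 269.18], [5.43, 117.66], [-154.24, 154.24]. Speed limits (degrees/s): [147.25, 147.25, 180, 180, 180, 180, 180].

## Interface

Orientations are given as [roll, pitch, yaw] about the fixed x, y, z axes, in that order (R = Rz(yaw) Ry(pitch) Rx(roll)).
In Python, from cell import monitor, read_camera, camera_model, env, regions_of gives the robot as it stands. The module is installed in compiled form; this text tells all that it offers.
- The arm moves only by the tool step_arm, never from a script. Its argument "deltas" is a list of rows, each a list of 5 numbers: the gripper's target within -1 to 1 (fully open at 1, half-way at 0, shut at -1), then the shift along the tool's x, y, z in m, then the turn about the tool's x in degrees. A call has 1 to 12 rows; each row is the pose to reach, as a shift and turn from the pose commanded when the call began, along the tool's axes at that moment; what a row does not reach only later rows make up. A row lasts 1/8 s, in which the tool goes at most 62.5 mm and 10.7 degrees, less where a joint would pass 70% of its speed; a pose out of reach is approached as far as the arm can. A call with a gripper value outside its range is refused whole. The fingers move at their own pace and stop on an object; "newtons" is the grip in N (left out, the last holds). Time passes only in rows, so rows that repeat a pose let the fingers close. It gives the time, the measured TCP pose, the force and the opening at its end, in the units of the state.
- monitor.get_obs(): the state, without advancing time (a new reading comes with each control period).
- read_camera(name): name is "side" or "top"; returns (picture, depth): 480x640x3 uint8, red, green, blue; 480x640 float32, m along the optical axis (not along the pixel's ray), 0 where there is no reading.
- camera_model(name): a dict with "fx", "fy", "cx", "cy" (pixels), "xyz" and "attitude" of the camera in the world. Camera axes: x right, y down, z forward; pixel columns grow to the right and rows downward; lengths in m; the calibration is good to about 2 mm. A picture is of the moment at which its call begins. camera_model takes no time and is no camera call.
- env.sign_off(): hands the job in, once; it reports no verdict.
Trained networks look in the newest picture that a camera, given by its name, has taken for a name from the list of things; names that differ only in an ending like _2 or _b are one class to them, and where a whole thing is asked for, a point or a joint stands for the part that bears it (a point fixed in the world has none). Each returns a list of dicts, best first, with "p" (0 to 1); they miss things now and then, are a little off and sometimes report something else, mostly with a low value. They report only what shows in the picture. A call takes as long as a camera call. They do not tell look-alikes from the thing itself.
- regions_of(camera, thing): "pixels" (480x640 bool, what is visible of it) and "pixel" ([column, row] in pixels, amid what is visible of it).
The state is a dict: "time_s": time; "qpos": joint angles; "joint_velocities": joint speeds; "effort": joint torques, N m; "tool_pos": TCP position; "tool_rot": TCP orientation; "force": force on the tool from outside, world axes, zero at the start; "wrist_torque": the same for the moment, N m; "grip_width": finger opening in m.
Only numpy, scipy, OpenCV 4.12 (cv2) and the standard library are available. Lean on these libraries where they do the work, as an engineer would, in place of code of your own. Each camera call takes 0.05 s, during which the arm holds its last target. There are 200 camera calls.

## Working session

There is one attempt and no reset: what is moved stays moved. The work goes in short steps, Python scripts to look and compute and a tool call to move; the robot and the scene stay as the last step left them, time stands still between calls to the robot, and variables do not carry over. Pictures are saved under pics/ and viewed, about 8 in all and at most 12, crops included, and the job is handed in when it is done.

Besides the shell and the picture viewer there is one more tool, called after "Call:" by a JSON object that holds its "name" and its "arguments". step_arm: Moves the arm, as the interface text tells. Its arguments: {"type":"object","properties":{"deltas":{"type":"array"},"newtons":{"type":"number"}},"required":["deltas"]}

```bash
mkdir -p pics
cat > h.py <<'E'
import numpy as np, cv2
from scipy.spatial.transform import Rotation as R
from cell import monitor, read_camera, camera_model, env, regions_of
def pts(name,depth):
    m=camera_model(name); v,u=np.mgrid[:480,:640]
    p=np.stack([(u-m['cx'])/m['fx']*depth,(v-m['cy'])/m['fy']*depth,depth],-1)
    return p@rot(m).T+np.array(m['xyz'])
def rot(m):
    a=np.array(m['attitude'],float)
    return a if a.shape==(3,3) else R.from_euler('xyz',a,degrees=True).as_matrix()
E
python3 - <<'E'
from h import *
for n in('top','side'):
    p,d=read_camera(n); cv2.imwrite(f'pics/{n}0.png',p[...,::-1]); m=camera_model(n); print(n,m)
    P=pts(n,d); np.savez(f'{n}0.npz',P=P,p=p)
    for r in regions_of(n,'board')[:4]:
        M=r['pixels']&(d>0); q=P[M]; print(r['p'],r['pixel'],M.sum(),np.median(q,0),p[M].mean(0))
print(monitor.get_obs())
E
```

```text
top {'fx': 543.4123347944137, 'fy': 543.4123347944137, 'cx': 321.37972634614164, 'cy': 227.43565955012377, 'xyz': array([0.41175081, 0.01995723, 1.22192531]), 'attitude': array([-174.40335146,   -1.74034781,  -90.11442199])}
0.87 [345.8, 210.5] 3264 [ 0.55983136 -0.07116836  0.03509971] [52.40196078 74.92248775 57.86642157]
0.81 [440.2, 265.8] 3062 [ 0.44363444 -0.28890689  0.0034994 ] [38.88994121 59.8474853  93.70868713]
0.77 [246.9, 268.7] 3105 [0.44234183 0.1478926  0.0032659 ] [125.34847021  88.90080515  50.71723027]
side {'fx': 564.1394972607698, 'fy': 564.1394972607698, 'cx': 326.6018061671856, 'cy': 237.76977091377125, 'xyz': array([-0.11164433,  1.12482242,  0.79793918]), 'attitude': array([-120.32470243,    0.27158798, -150.58452152])}
0.94 [328.7, 225.5] 1142 [ 0.55093923 -0.05607115  0.03794685] [57.14711033 70.42469352 48.36077058]
0.89 [397.1, 212.7] 917 [ 0.43229305 -0.27666309  0.00645961] [64.0697928  68.2606325  82.00218103]
0.74 [328.1, 289.2] 1597 [0.4295775  0.1612781  0.00583834] [129.21227301  70.2003757   14.7463995 ]
{'time_s': 0.2, 'qpos': array([66.35383226, 18.42326089, -4.01470919, 83.14774366,  1.29579569,
       78.54163599, -3.26062813]), 'joint_velocities': array([-0.03411154, -0.17069169, -0.01696006, -0.2359363 ,  0.10336183,
       -0.01758196, -0.02425983]), 'effort': array([ 2.86333288e-04, -4.91162574e+01, -4.03434550e-01, -3.12492335e+01,
       -6.37450931e-02,  4.06603853e-02,  1.07693554e-04]), 'tool_pos': array([ 0.26888335, -0.59141114,  0.21687847]), 'tool_rot': array([-175.20623796,   89.93236306,  119.2478272 ]), 'force': array([-0.65614392, -0.73530104,  0.56538657]), 'wrist_torque': array([ 0.04588594, -0.01195892,  0.01801817]), 'grip_width': 0.08684564561794056}
```

Run:
```python
from h import *
z=np.load('top0.npz'); p=z['p'];P=z['P']
cv2.imwrite('pics/crop1.png',cv2.resize(p[140:290,260:430],None,fx=4.6,fy=4,interpolation=cv2.INTER_CUBIC)[...,::-1])
hsv=cv2.cvtColor(p,cv2.COLOR_RGB2HSV)
zz=P[...,2]
M=(zz>0.028)&(zz<0.065)&(abs(P[...,0]-.56)<.14)&(abs(P[...,1]+.07)<.16)
n,l,s,c=cv2.connectedComponentsWithStats(M.astype(np.uint8))
for i in range(1,n):
    if s[i,4]>60:
        q=P[l==i][:,:2].astype(np.float32); print(s[i],np.median(P[l==i],0),cv2.minAreaRect(q),p[l==i].mean(0))
G=(hsv[...,0]>45)&(hsv[...,0]<85)&(hsv[...,1]>90)&M
print(G.sum(),cv2.minAreaRect(P[G][:,:2].astype(np.float32)),np.median(zz[G]))
T=R.from_euler('xyz',monitor.get_obs()['tool_rot'],degrees=True).as_matrix();print(T.round(3))
```

```text
[334 158  44  19 409] [ 0.66184256 -0.09346994  0.03571551] ((0.6621076464653015, -0.09334642440080643), (0.09585902839899063, 0.021560240536928177), 77.59552001953125) [74.48410758 74.44254279 74.64547677]
[ 317  173   59   80 3216] [ 0.56010837 -0.07116836  0.03518474] ((0.5621199607849121, -0.07202726602554321), (0.10010766983032227, 0.1604710817337036), 77.70368957519531) [51.57866915 74.34172886 57.35945274]
1987 ((0.5625999569892883, -0.07198327779769897), (0.10005902498960495, 0.1597815752029419), 77.567138671875) 0.033793916511775546
[[-0.001  0.91   0.414]
 [ 0.001  0.414 -0.91 ]
 [-1.    -0.    -0.001]]
```

View pics/top0.png

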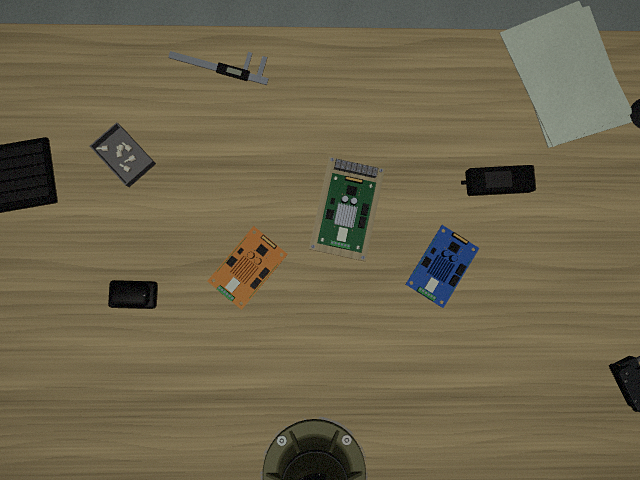

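View pics/crop1.png

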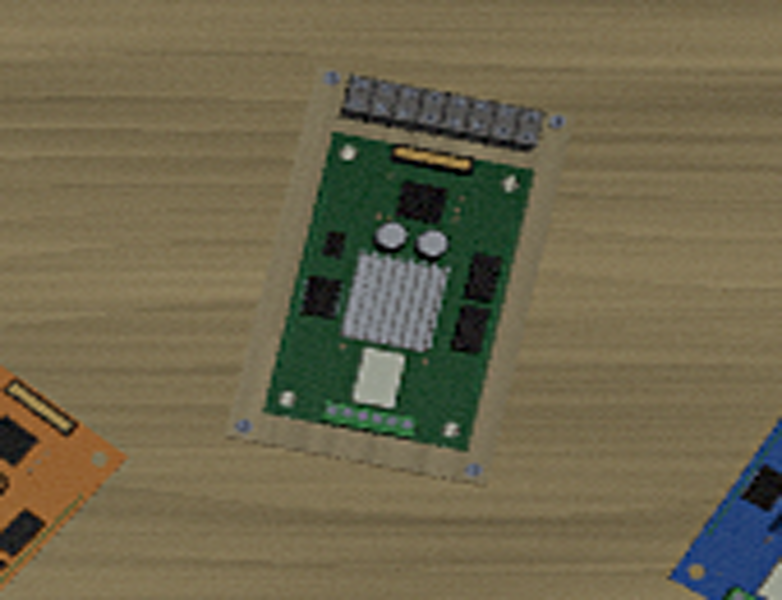

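Three board shapes: green at (346,210) on a panel with a terminal strip, blue at (440,266) and orange at (247,269). The green one lies 35 mm up on the posts and measures 160x100 at that height, so it is the one meant. Its centre is (0.562,-0.072) and its yaw is -12.4°, with +x towards the grey strip.

The fingers, opened to 66 mm, span both corners of one end at |y| 33–48. I'll press at board x = ±52, beside the posts.

Call:
{"name": "step_arm", "arguments": {"deltas": [[0.52,0.0,0.524,-0.32,36.9],[0.52,0.0,0.524,-0.32,36.9],[0.52,0.0,0.524,-0.32,36.9],[0.52,0.0,0.524,-0.32,36.9],[0.52,0.0,0.524,-0.32,36.9],[0.52,0.0,0.524,-0.32,36.9],[0.52,0.0,0.524,-0.32,36.9],[0.52,0.0,0.524,-0.32,36.9],[0.52,0.05,0.524,-0.32,36.9],[0.52,0.08,0.524,-0.32,36.9],[0.52,0.097,0.524,-0.32,36.9],[0.52,0.097,0.524,-0.32,36.9]]}}

```text
time_s: 1.7
tool_pos: [0.6116, -0.0815, 0.1174]
tool_rot: [-93.3, 89.6, 164.4]
force: [0.6, -0.8, 0.4]
grip_width: 0.0663
```

```bash
cat > chk.py <<'E'
from h import *
import sys
t=sys.argv[1]
C=np.array([.5623,-.0720]);a=np.radians(-12.4);B=np.array([[np.cos(a),-np.sin(a)],[np.sin(a),np.cos(a)]])
o=monitor.get_obs();T=R.from_euler('xyz',o['tool_rot'],degrees=True).as_matrix()
print(o['time_s'],'tool in board xy mm',(B.T@(o['tool_pos'][:2]-C)*1e3).round(1),'tip z',o['tool_pos'][2]-.019,'tool z in board',(B.T@T[:2,2]).round(3),'tool y',(B.T@T[:2,1]).round(3),'tool x',T[:,0].round(4),o['force'].round(1))
for n in('side','top'):
    p,d=read_camera(n);P=pts(n,d);L=(P[...,:2]-C)@B*1e3
    hsv=cv2.cvtColor(p,cv2.COLOR_RGB2HSV);G=(hsv[...,0]>45)&(hsv[...,0]<85)&(hsv[...,1]>90)&(P[...,2]<.045)&(P[...,2]>.015)
    # plane fit on bare green near corners
    for sx in(1,-1):
        for sy in(1,-1):
            k=G&(sx*L[...,0]>36)&(sx*L[...,0]<82)&(sy*L[...,1]>28)&(sy*L[...,1]<52)
            print(n,sx,sy,k.sum(),np.median(P[k][:,2]).round(4) if k.sum()else'')
    if len(sys.argv)>2 and n in sys.argv[2]:
        c=p[140:290,230:430] if n=='side' else p[140:290,260:430]
        cv2.imwrite(f'pics/{n}{t}.png',cv2.resize(c,None,fx=4,fy=4,interpolation=cv2.INTER_CUBIC)[...,::-1])
E
python3 chk.py 1 side,top
```

```text
1.7 tool in board xy mm [50.2  1.4] tip z 0.0984382492636331 tool z in board [ 0.002 -1.   ] tool y [1.    0.002] tool x [-0.0062  0.0017 -1.    ] [ 0.6 -0.8  0.4]
side 1 1 42 0.0354
side 1 -1 7 0.0353
side -1 1 61 0.0353
side -1 -1 27 0.0354
top 1 1 51 0.0335
top 1 -1 0 
top -1 1 178 0.0338
top -1 -1 48 0.0328
```

View pics/side1.png

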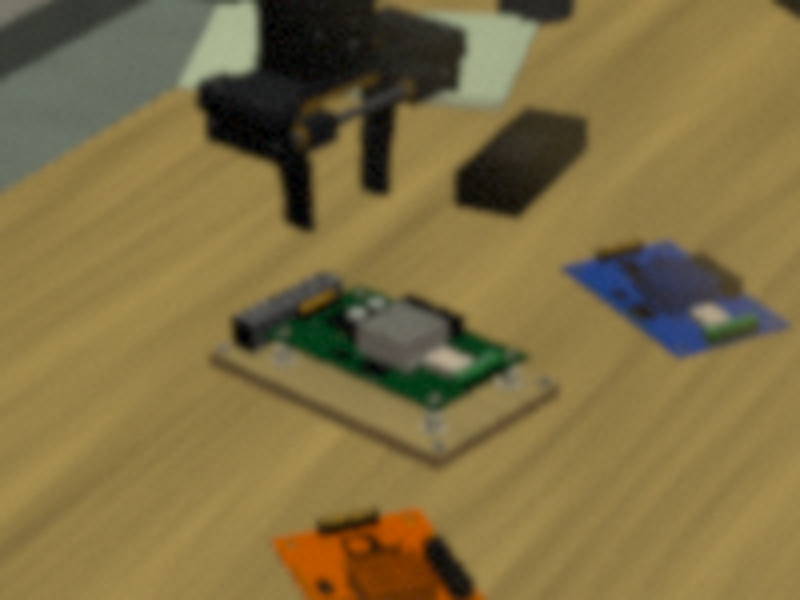

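The side view shows the fingers at (300,220) and (377,188), above the green board's far end next to the grey strip. The board is level at 35 mm. Next I lower to just above it.

Call:
{"name": "step_arm", "arguments": {"deltas": [[0.52,0.03,0.0,0.0,0],[0.52,0.05,0.0,0.0,0],[0.52,0.057,0.0,0.0,0],[0.52,0.057,0.0,0.0,0]]}}

```text
time_s: 2.3
tool_pos: [0.6136, -0.084, 0.0638]
tool_rot: [32.5, 90.0, -70.0]
force: [-0.2, -0.1, 1.1]
grip_width: 0.0658
```

```bash
python3 chk.py 2 side,top
```

```text
2.3 tool in board xy mm [52.7 -0.7] tip z 0.0448097756287401 tool z in board [-0.001 -1.   ] tool y [ 1.    -0.001] tool x [ 1.e-04 -2.e-04 -1.e+00] [-0.2 -0.1  1.1]
side 1 1 44 0.0358
side 1 -1 5 0.0359
side -1 1 61 0.0355
side -1 -1 31 0.0344
top 1 1 9 0.0351
top 1 -1 0 
top -1 1 179 0.0338
top -1 -1 42 0.0333
```

View pics/side2.png

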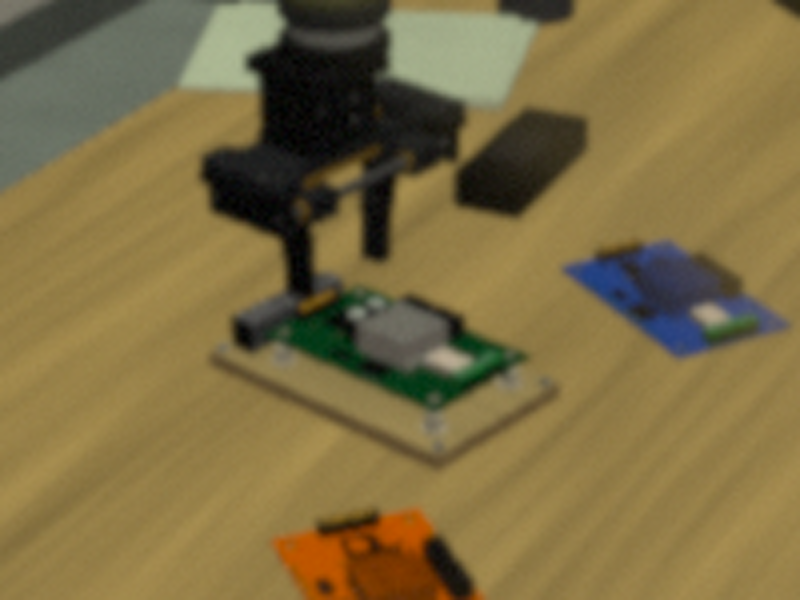

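Run:
```python
from h import *
C=np.array([.5623,-.0720]);a=np.radians(-12.4);B=np.array([[np.cos(a),-np.sin(a)],[np.sin(a),np.cos(a)]])
m=camera_model('side');
def pr(x,y,z):
    w=np.r_[C+B@np.array([x,y])/1e3,z/1e3]; c=rot(m).T@(w-m['xyz']); u=m['fx']*c[0]/c[2]+m['cx'];v=m['fy']*c[1]/c[2]+m['cy']
    return ((np.array([u,v])-[230,140])*4).round()
for n,q in dict(tipP=(52.7,40,45),tipN=(52.7,-40,45),tch=(52.7,40,35),holea=(70,40,35),holeb=(-70,40,35),holed=(-70,-40,35),corner=(-80,50,35),stripR=(100,48,36),touchN=(52.7,-40,35)).items(): print(n,pr(*q))
p,d=read_camera('side');P=pts('side',d);L=(P[...,:2]-C)@B*1e3
M=(P[...,2]>.04)&(P[...,2]<.075)&(abs(L[...,1])<70)&(L[...,0]>20)&(L[...,0]<110)&(abs(L[...,1])>28)
for s in(1,-1):
    k=M&(s*L[...,1]>0); print(s,k.sum(),L[k].min(0),L[k].max(0),np.median(L[k],0),P[k][:,2].min())
```

```text
tipP [298. 325.]
tipN [375. 285.]
tch [298. 338.]
holea [280. 330.]
holeb [431. 396.]
holed [507. 352.]
corner [433. 407.]
stripR [242. 319.]
touchN [375. 297.]
1 12 [42.99786291 30.95085127] [60.71715912 44.76107253] [49.65525118 40.16368538] 0.0402938752810903
-1 14 [ 20.36899919 -43.25471815] [ 63.4930434  -29.77334419] [ 47.97170014 -34.74508874] 0.04202389265547368
```

Run:
```python
from h import *
C=np.array([.5623,-.0720]);a=np.radians(-12.4);B=np.array([[np.cos(a),-np.sin(a)],[np.sin(a),np.cos(a)]])
print(monitor.get_obs()['tool_pos'])
p,d=read_camera('side');P=pts('side',d);L=(P[...,:2]-C)@B*1e3
for c in(304,324):
    for r in range(194,226,2): print(c,r,L[r,c].round(0),(P[r,c,2]*1e3).round(1),p[r,c])
cv2.imwrite('pics/side3.png',cv2.resize(p[185:250,280:370],None,fx=8,fy=8,interpolation=cv2.INTER_CUBIC)[...,::-1])
```

```text
[ 0.61439766 -0.08361504  0.06467758]
304 194 [21. 71.] 150.4 [46 40 26]
304 196 [40. 52.] 131.8 [12 11 10]
304 198 [44. 48.] 123.1 [ 7 10  8]
304 200 [43. 50.] 118.0 [10  5  5]
304 202 [48. 45.] 108.1 [9 9 8]
304 204 [48. 45.] 102.0 [11  7  5]
304 206 [51. 42.] 94.2 [ 9 11  7]
304 208 [49. 44.] 89.4 [6 6 7]
304 210 [51. 42.] 81.8 [5 5 3]
304 212 [51. 43.] 75.8 [18 13 17]
304 214 [91.  2.] 39.3 [55 52 50]
304 216 [75. 19.] 45.3 [69 58 38]
304 218 [73. 21.] 40.4 [35 30 20]
304 220 [69. 25.] 37.3 [14 46 18]
304 222 [66. 29.] 33.1 [12 57 23]
304 224 [58. 37.] 33.3 [ 6 57 23]
324 194 [ 45. -34.] 104.6 [16 12  7]
324 196 [ 45. -33.] 98.5 [13 13 11]
324 198 [ 44. -32.] 93.3 [16 17 12]
324 200 [ 49. -37.] 83.2 [8 9 5]
324 202 [ 41. -28.] 83.1 [16 14 14]
324 204 [ 46. -34.] 72.7 [48 44 24]
324 206 [ 132. -129.] 0.7 [122 104  60]
324 208 [ 122. -117.] 1.8 [141 121  69]
324 210 [ 112. -107.] 2.2 [139 119  66]
324 212 [105. -98.] 1.5 [116 105  60]
324 214 [24. -9.] 58.2 [ 96 111  88]
324 216 [21. -6.] 54.6 [109 113 100]
324 218 [10.  6.] 56.8 [87 86 78]
324 220 [7. 9.] 52.9 [107 107  95]
324 222 [-3. 21.] 55.1 [106 104  94]
324 224 [-5. 22.] 49.7 [91 86 77]
```

View pics/side3.png

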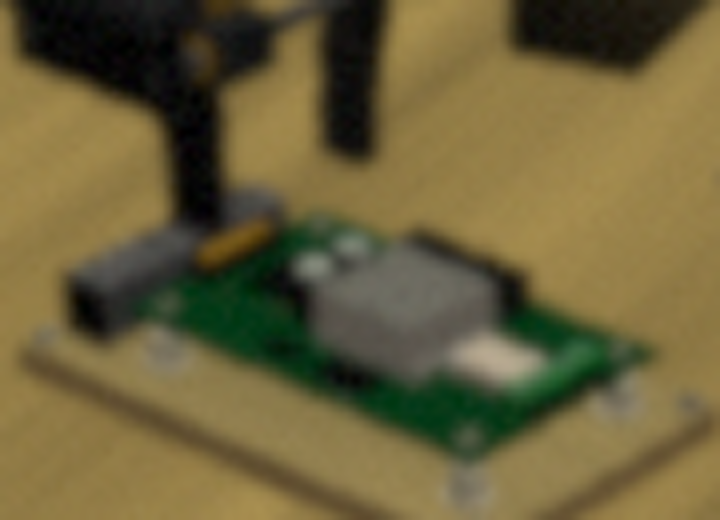

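Laterally the fingers agree with the arm's reading, but the camera shows the tips at about 70 mm rather than the nominal 45 mm. I trust what is seen, so I'll go down in guarded steps using force and camera.

Call:
{"name": "step_arm", "arguments": {"deltas": [[0.52,0.006,0.0,0.0,0],[0.52,0.008,0.0,0.0,0],[0.52,0.008,0.0,0.0,0],[0.52,0.008,0.0,0.0,0]]}}

```text
time_s: 3.0
tool_pos: [0.6136, -0.0835, 0.0556]
tool_rot: [38.2, 90.0, -64.2]
force: [0.2, -0.0, -0.4]
grip_width: 0.0662
```

```bash
cat > tip.py <<'E'
from h import *
C=np.array([.5623,-.0720]);a=np.radians(-12.4);B=np.array([[np.cos(a),-np.sin(a)],[np.sin(a),np.cos(a)]])
o=monitor.get_obs();m=camera_model('side')
p,d=read_camera('side');P=pts('side',d);L=(P[...,:2]-C)@B*1e3
bx=(B.T@(o['tool_pos'][:2]-C)*1e3)[0]
print(o['time_s'],o['tool_pos'],o['force'].round(1),bx)
for s in(1,-1):
    k=(p.max(2)<28)&(abs(L[...,0]-bx)<14)&(abs(s*L[...,1]-41)<14)&(P[...,2]>.03)&(P[...,2]<.12)
    z=P[k][:,2]*1e3; print(s,k.sum(),'lowest',np.sort(z)[:6].round(1))
hsv=cv2.cvtColor(p,cv2.COLOR_RGB2HSV);G=(hsv[...,0]>45)&(hsv[...,0]<85)&(hsv[...,1]>90)&(P[...,2]<.045)&(P[...,2]>.015)
for sx,sy in((1,1),(1,-1),(-1,-1),(-1,1)):
    k=G&(sx*L[...,0]>60)&(sx*L[...,0]<84)&(sy*L[...,1]>28)&(sy*L[...,1]<54); print('corner',sx,sy,k.sum(),(np.median(P[k][:,2])*1e3).round(1) if k.sum() else '')
E
python3 tip.py
```

```text
3.0 [ 0.61363341 -0.08350905  0.05555314] [ 0.2 -0.  -0.4] 52.60732228491116
1 80 lowest [61.5 62.5 63.6 64.9 65.1 65.1]
-1 72 lowest [65.7 66.9 67.9 68.8 70.3 71.9]
corner 1 1 16 35.0
corner 1 -1 6 34.2
corner -1 -1 7 36.3
corner -1 1 26 35.8
```

Call:
{"name": "step_arm", "arguments": {"deltas": [[0.52,0.002,0.0,0.0,0],[0.52,0.004,0.0,0.0,0],[0.52,0.004,0.0,0.0,0]]}}

```text
time_s: 3.42
tool_pos: [0.6133, -0.0835, 0.0512]
tool_rot: [-75.9, 90.0, -178.3]
force: [-0.4, 0.3, 0.7]
grip_width: 0.0662
```

```bash
python3 tip.py
```

```text
3.425 [ 0.61334042 -0.08350878  0.05123889] [-0.4  0.3  0.7] 52.32110651088366
1 81 lowest [56.3 58.4 59.6 60.1 60.5 60.7]
-1 76 lowest [62.5 63.7 65.7 66.4 67.  68.8]
corner 1 1 14 34.9
corner 1 -1 6 34.5
corner -1 -1 5 34.5
corner -1 1 22 35.7
```

Call:
{"name": "step_arm", "arguments": {"deltas": [[0.52,0.004,0.0,0.0,0],[0.52,0.008,0.0,0.0,0],[0.52,0.012,0.0,0.0,0],[0.52,0.014,0.0,0.0,0],[0.52,0.014,0.0,0.0,0]]}}

```text
time_s: 4.1
tool_pos: [0.6134, -0.0835, 0.0373]
tool_rot: [-76.7, 90.0, -179.2]
force: [-0.3, 0.4, -0.2]
grip_width: 0.0662
```

```bash
python3 tip.py
```

```text
4.1 [ 0.61342829 -0.08352148  0.0372678 ] [-0.3  0.4 -0.2] 52.40964749509513
1 88 lowest [44.1 46.  46.8 47.1 47.7 48.1]
-1 78 lowest [46.8 47.2 47.3 49.6 50.2 50.7]
corner 1 1 10 35.0
corner 1 -1 4 34.7
corner -1 -1 7 34.7
corner -1 1 21 35.5
```

Call:
{"name": "step_arm", "arguments": {"deltas": [[0.52,0.003,0.0,0.0,0],[0.52,0.006,0.0,0.0,0],[0.52,0.008,0.0,0.0,0],[0.52,0.01,0.0,0.0,0],[0.52,0.01,0.0,0.0,0]]}}

```text
time_s: 4.78
tool_pos: [0.6137, -0.0835, 0.0281]
tool_rot: [36.8, 90.0, -65.6]
force: [-1.9, -0.3, 4.1]
grip_width: 0.0664
```

```bash
python3 tip.py; python3 chk.py 4 side
```

```text
4.775 [ 0.6136851  -0.08351784  0.0281496 ] [-1.9 -0.3  4.1] 52.659686586193146
1 85 lowest [35.9 36.6 38.  40.6 41.7 42.6]
-1 70 lowest [45.2 46.  47.3 49.3 49.5 49.8]
corner 1 1 5 34.3
corner 1 -1 5 33.0
corner -1 -1 7 34.5
corner -1 1 22 35.6
4.825 tool in board xy mm [52.7 -0.3] tip z 0.00912105591724861 tool z in board [-0.001 -1.   ] tool y [ 1.    -0.001] tool x [ 1.e-04 -3.e-04 -1.e+00] [-2.5 -0.1  4.9]
side 1 1 33 0.0356
side 1 -1 4 0.0338
side -1 1 57 0.035
side -1 -1 24 0.0353
top 1 1 2 0.0306
top 1 -1 0 
top -1 1 178 0.0335
top -1 -1 34 0.0334
```

View pics/side4.png

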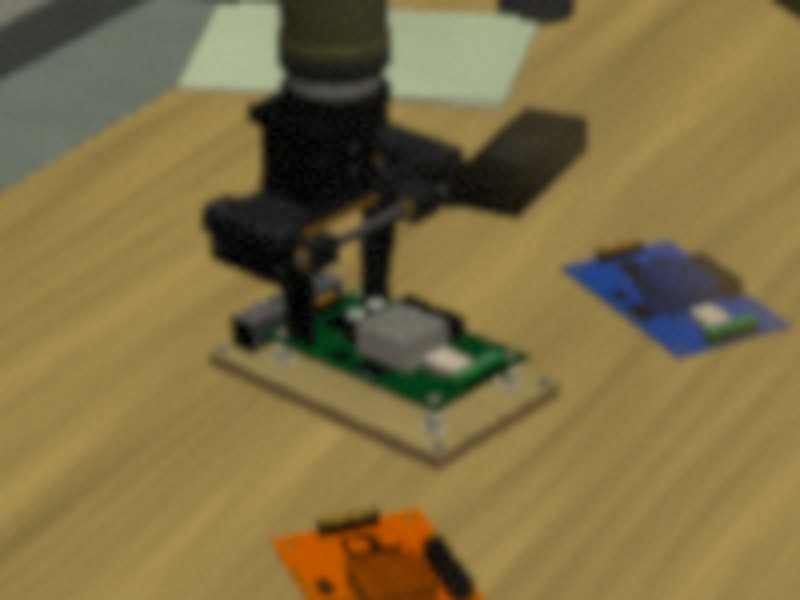

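The tips have touched the green board at (300,338) and (377,297), just where predicted, clear of the parts, with 4–5 N. Next I press the +x end.

Call:
{"name": "step_arm", "arguments": {"deltas": [[0.52,0.0015,0.0,0.0,0],[0.52,0.003,0.0,0.0,0],[0.52,0.0045,0.0,0.0,0],[0.52,0.006,0.0,0.0,0],[0.52,0.006,0.0,0.0,0]]}}

```text
time_s: 5.55
tool_pos: [0.6146, -0.0837, 0.0227]
tool_rot: [87.2, 89.9, -15.3]
force: [-1.4, -0.5, 6.6]
grip_width: 0.0662
```

Call:
{"name": "step_arm", "arguments": {"deltas": [[0.52,0.0015,0.0,0.0,0],[0.52,0.003,0.0,0.0,0],[0.52,0.004,0.0,0.0,0],[0.52,0.004,0.0,0.0,0]]}}

```text
time_s: 6.05
tool_pos: [0.6148, -0.0837, 0.0223]
tool_rot: [64.9, 89.9, -37.6]
force: [-9.0, 0.7, 26.5]
grip_width: 0.0663
```

```bash
python3 tip.py
```

```text
6.05 [ 0.61477759 -0.08370097  0.0222527 ] [-9.   0.7 26.5] 53.76602026018696
1 85 lowest [30.5 31.6 33.6 34.6 35.7 35.8]
-1 72 lowest [38.6 39.6 43.7 44.6 46.2 47.6]
corner 1 1 2 27.3
corner 1 -1 3 26.8
corner -1 -1 6 34.9
corner -1 1 17 34.8
```

Call:
{"name": "step_arm", "arguments": {"deltas": [[0.52,0.0015,0.0,0.0,0],[0.52,0.0015,0.0,0.0,0]]}}

```text
time_s: 6.35
tool_pos: [0.6148, -0.0837, 0.0221]
tool_rot: [57.0, 89.8, -45.4]
force: [-12.5, 1.4, 33.7]
grip_width: 0.0662
```

Call:
{"name": "step_arm", "arguments": {"deltas": [[0.52,-0.01,0.0,0.0,0],[0.52,-0.03,0.0,0.0,0],[0.52,-0.06,0.0,0.0,0],[0.52,-0.06,0.0,0.0,0]]}}

```text
time_s: 6.85
tool_pos: [0.6158, -0.0836, 0.0789]
tool_rot: [94.3, 89.7, -8.2]
force: [0.1, 0.9, 0.2]
grip_width: 0.0662
```

```bash
python3 tip.py; python3 chk.py 5 side
```

```text
6.85 [ 0.61579103 -0.08360612  0.07892506] [0.1 0.9 0.2] 54.73544709166418
1 35 lowest [90.4 93.  93.7 94.1 94.2 95.4]
-1 37 lowest [91.7 92.5 93.4 93.4 94.8 94.9]
corner 1 1 7 26.2
corner 1 -1 3 28.6
corner -1 -1 5 33.4
corner -1 1 17 34.8
6.9 tool in board xy mm [53.5 -0.1] tip z 0.058189340142608764 tool z in board [-0.001 -1.   ] tool y [ 1.    -0.001] tool x [ 2.3e-03 -4.0e-04 -1.0e+00] [-0.6  0.4  0.3]
side 1 1 40 0.0285
side 1 -1 2 0.0259
side -1 1 57 0.0336
side -1 -1 19 0.0338
top 1 1 15 0.0281
top 1 -1 0 
top -1 1 170 0.0319
top -1 -1 43 0.0318
```

View pics/side5.png

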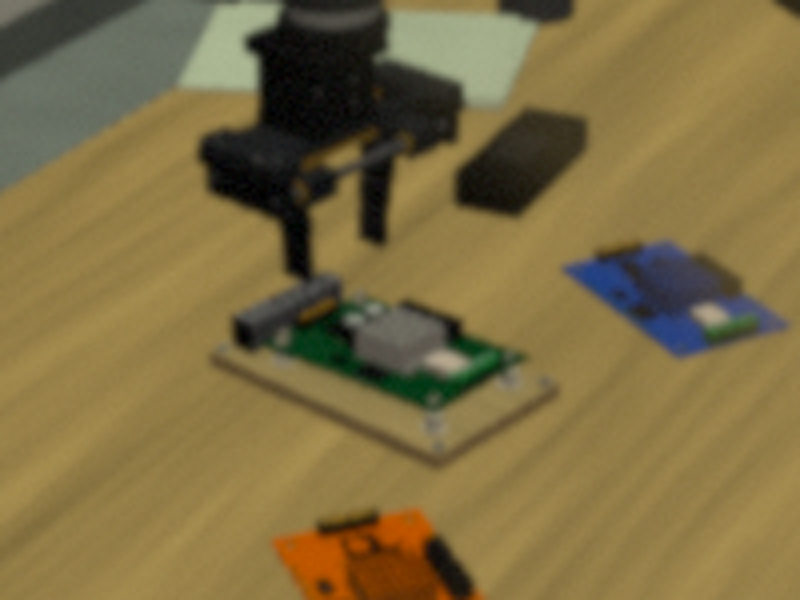

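After release the +x end stays down at 26–28 mm and the post heads at (283,335) stand above the board. The -x end is still at 34–35 mm. I now move 105 mm along board -x at this height and lower.

Call:
{"name": "step_arm", "arguments": {"deltas": [[0.52,0.0,-0.06,0.0,0],[0.52,0.0,-0.105,0.0,0],[0.52,0.0,-0.105,0.0,0],[0.52,0.0,-0.105,0.0,0],[0.52,0.02,-0.105,0.0,0],[0.52,0.036,-0.105,0.0,0],[0.52,0.036,-0.105,0.0,0]]}}

```text
time_s: 7.88
tool_pos: [0.5103, -0.0607, 0.0384]
tool_rot: [-95.9, 89.8, 161.6]
force: [0.5, -0.8, 0.1]
grip_width: 0.0659
```

```bash
python3 tip.py; python3 chk.py 6 side
```

```text
7.875 [ 0.51026507 -0.06072279  0.03836564] [ 0.5 -0.8  0.1] -53.2426901258656
1 85 lowest [44.5 49.3 49.6 49.8 49.9 50.6]
-1 84 lowest [45.9 47.6 48.4 49.3 49.5 50.1]
corner 1 1 5 28.9
corner 1 -1 5 27.7
corner -1 -1 5 35.1
corner -1 1 21 34.2
7.925 tool in board xy mm [-52.6  -0. ] tip z 0.020277120558398188 tool z in board [-0.001 -1.   ] tool y [ 1.    -0.001] tool x [-1.6e-03  7.0e-04 -1.0e+00] [-0.5 -0.6  1.3]
side 1 1 38 0.0284
side 1 -1 5 0.0259
side -1 1 50 0.0333
side -1 -1 25 0.0337
top 1 1 93 0.0258
top 1 -1 34 0.0252
top -1 1 4 0.0339
top -1 -1 0
```

View pics/side6.png

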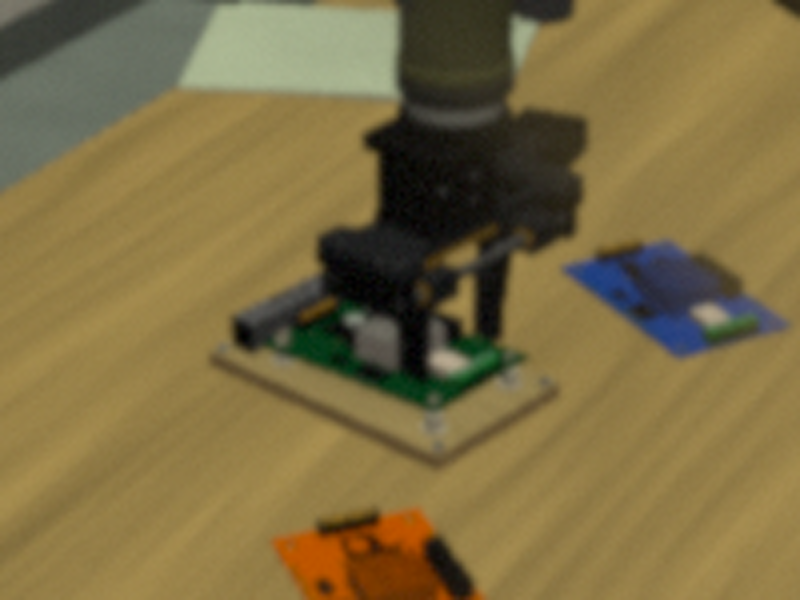

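The fingers, at (415,375) and (490,338), hang above the bare -x corners, short of the posts at (433,398) and (510,355). Next I press this end.

Call:
{"name": "step_arm", "arguments": {"deltas": [[0.52,0.003,0.0,0.0,0],[0.52,0.006,0.0,0.0,0],[0.52,0.009,0.0,0.0,0],[0.52,0.011,0.0,0.0,0],[0.52,0.0125,0.0,0.0,0],[0.52,0.014,0.0,0.0,0],[0.52,0.014,0.0,0.0,0]]}}

```text
time_s: 8.9
tool_pos: [0.5109, -0.0608, 0.0267]
tool_rot: [-48.7, 90.0, -151.1]
force: [-2.5, 0.0, 6.6]
grip_width: 0.0661
```

Call:
{"name": "step_arm", "arguments": {"deltas": [[0.52,0.0015,0.0,0.0,0],[0.52,0.003,0.0,0.0,0],[0.52,0.0045,0.0,0.0,0],[0.52,0.006,0.0,0.0,0],[0.52,0.006,0.0,0.0,0]]}}

```text
time_s: 9.52
tool_pos: [0.5114, -0.0609, 0.0214]
tool_rot: [37.1, 90.0, -65.3]
force: [-3.3, 0.0, 11.3]
grip_width: 0.0662
```

Call:
{"name": "step_arm", "arguments": {"deltas": [[0.52,0.0015,0.0,0.0,0],[0.52,0.003,0.0,0.0,0],[0.52,0.0045,0.0,0.0,0],[0.52,0.0045,0.0,0.0,0]]}}

```text
time_s: 10.02
tool_pos: [0.5115, -0.0609, 0.0211]
tool_rot: [-10.3, 89.9, -112.7]
force: [-17.0, 1.1, 43.4]
grip_width: 0.0665
```

```bash
python3 tip.py
```

```text
10.025 [ 0.51153723 -0.06091999  0.02108408] [-17.    1.1  43.4] -51.95786017745698
1 81 lowest [30.8 31.2 32.3 32.3 32.4 32.9]
-1 80 lowest [32.5 33.4 34.5 35.  35.4 35.5]
corner 1 1 8 26.5
corner 1 -1 0 
corner -1 -1 3 27.2
corner -1 1 12 28.0
```

Hard stop at 21 mm with the corners at about 27 mm. I lift clear and check.

Call:
{"name": "step_arm", "arguments": {"deltas": [[0.52,-0.01,0.0,0.0,0],[0.52,-0.04,0.0,0.0,0],[0.52,-0.1,0.0,0.0,0],[0.52,-0.14,-0.06,0.0,0],[0.52,-0.14,-0.06,0.0,0],[0.52,-0.14,-0.06,0.0,0]]}}

```text
time_s: 10.82
tool_pos: [0.4525, -0.0483, 0.1555]
tool_rot: [59.8, 89.9, -42.7]
force: [0.2, 0.4, -0.4]
grip_width: 0.0661
```

```bash
python3 chk.py 7 side
python3 - <<'E'
from h import *
C=np.array([.5623,-.0720]);a=np.radians(-12.4);B=np.array([[np.cos(a),-np.sin(a)],[np.sin(a),np.cos(a)]])
A=[]
for i in range(4):
    p,d=read_camera('side');P=pts('side',d);L=(P[...,:2]-C)@B*1e3
    hsv=cv2.cvtColor(p,cv2.COLOR_RGB2HSV);k=(hsv[...,0]>45)&(hsv[...,0]<85)&(hsv[...,1]>120)&(P[...,2]<.034)&(P[...,2]>.018)&(abs(L[...,0])<80)&(abs(L[...,1])<50)&((abs(L[...,0])>36)&(abs(L[...,1])>27))
    A.append(np.c_[L[k],P[k][:,2]*1e3])
A=np.vstack(A)
X=np.c_[A[:,:2],np.ones(len(A))];w=np.linalg.lstsq(X,A[:,2],rcond=None)[0]
for x,y in((70,40),(-70,40),(-70,-40),(70,-40)):print(x,y,'top z',round(w@[x,y,1],2))
E
```

```text
10.825 tool in board xy mm [-112.3   -0.4] tip z 0.136496718549481 tool z in board [-0.001 -1.   ] tool y [ 1.    -0.001] tool x [ 0.0011 -0.001  -1.    ] [ 0.2  0.4 -0.4]
side 1 1 40 0.0276
side 1 -1 3 0.0276
side -1 1 45 0.0276
side -1 -1 21 0.0265
top 1 1 173 0.0257
top 1 -1 164 0.0258
top -1 1 12 0.024
top -1 -1 0 
70 40 top z 27.36
-70 40 top z 27.73
-70 -40 top z 27.01
70 -40 top z 26.64
```

View pics/side7.png

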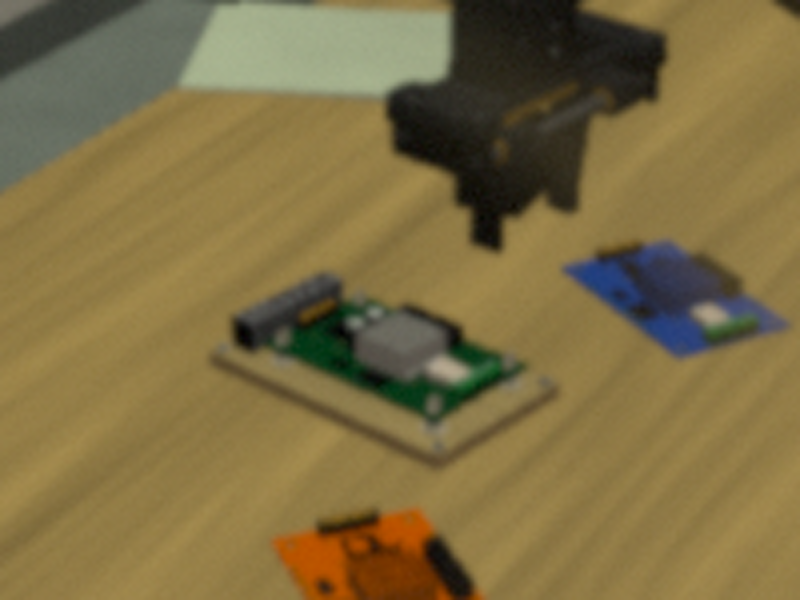

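Run:
```python
from h import *
C=np.array([.5623,-.0720]);a=np.radians(-12.4);B=np.array([[np.cos(a),-np.sin(a)],[np.sin(a),np.cos(a)]])
def fit(fr,lo,hi):
    A=[]
    for p,P in fr:
        L=(P[...,:2]-C)@B*1e3;hsv=cv2.cvtColor(p,cv2.COLOR_RGB2HSV)
        k=(hsv[...,0]>45)&(hsv[...,0]<85)&(hsv[...,1]>120)&(P[...,2]<hi)&(P[...,2]>lo)&(abs(L[...,0])<78)&(abs(L[...,1])<48)&(abs(L[...,0])>36)&(abs(L[...,1])>27)
        A.append(np.c_[L[k],P[k][:,2]*1e3])
    A=np.vstack(A);w=np.linalg.lstsq(np.c_[A[:,:2],np.ones(len(A))],A[:,2],rcond=None)[0]
    return np.array([w@[x,y,1] for x,y in((70,40),(-70,40),(-70,-40),(70,-40))]).round(1)
for n in('side',):
    z=np.load(n+'0.npz'); fr=[]
    for i in range(10):
        p,d=read_camera(n);fr.append((p,pts(n,d)))
    print(n,'start',fit([(z['p'],z['P'])],.028,.042),'now',fit(fr,.019,.033))
```

```text
side start [35.4 35.2 34.9 35.2] now [27.2 27.7 27.  26.6]
```

```bash
python3 -c "
from h import *
o=monitor.get_obs();print(o['time_s'],o['force'],o['joint_velocities'].round(2));print(env.sign_off())"
```

```text
11.625 [0.47895419 0.06681789 0.19150801] [-0.02  0.08  0.07  0.02  0.    0.08 -0.05]
the job is handed in; nothing more can be done
None
```

I pressed the green board home and handed the job in at about 11.6 s. My checks indicate that all four posts clicked through, though the camera heights alone don't prove it. `env.sign_off()` gives no verdict.

**How it was pressed:** I opened the fingers to 66 mm and pressed both bare corners of one end at once, at board x ≈ ±52 mm and y ≈ ±40 mm. The +x end went first, then the -x end, and then I lifted clear. The other things on the desk looked unmoved in the pictures; I did not measure them.

**Checks that agree:**
- **Hard stops:** each end stopped hard, at 34 N (+x) and 43 N (-x). The two stop heights fit the board lying on its seats.
- **After release:** the board stayed down and the post heads show above it. The force reading was about 0 with the gripper clear.

**Checks that disagreed:**
- **Final height:** a plane fit to the side camera puts the board's top at 26.6–27.7 mm, against a nominal 26 mm. That is a drop of 7.5–8.6 mm instead of 9. Post_b reads highest, close to the 1.6 mm limit. I put this down to camera error and the up-to-1 mm play, given the hard stops.
- **Fingertip height:** at this opening the tips sat about 5–7 mm behind the TCP, not 19 mm ahead as described. I went down in small steps, guided by force and camera, instead of the nominal height.

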